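Flip the rack flags of the finished units to green

ROBOT

A 7-joint arm with a two-finger parallel gripper is mounted at the origin on a cart in front of the work surface, level with it; the furniture and walls round the work are solid. World frame = base frame: x ahead of the robot, y to its left, z up, the work surface at z = 0. Lengths are in m, angles in rad, forces in N, time in s.
With the tool pointing down it reaches from about 0.425 to 0.925 m from the base axis. Payload 6.8 kg.
Tool frame: the origin (TCP) lies midway between the tips of the shut fingers; the grasp point (between the pads) lies 19 mm behind it; z points along the fingers, y is the line along which they close (so a half turn about z gives the same grasp; the last joint's range is limited). The gripper opens to 85 mm and grips with 20 to 120 N. Pads are 22 mm wide; open, the fingers measure 114 mm over their backs; the gripper's body (76 mm by 85 mm) begins 54 mm behind the grasp point. The pads swing forward as they close: fully open they stand 13 mm farther back than shut.
Start: joints at [1.09, 0.477, 0.022, 1.555, -0.011, 1.109, -0.083], TCP at [0.246, -0.629, 0.231] pointing down, gripper open.
Joint ranges: [-2.96, 2.96], [-0.34, 2.1], [-1.41, 1.46], [0.24, 2.44], [-1.37, 4.51], [0.17, 1.92], [-2.96, 2.96]. Speed limits (rad/s): [2.39, 2.39, 3.14, 3.14, 3.14, 3.14, 3.14].

INTERFACE

Orientations are given as a rotation vector (axis times angle).
In Python, from bench import r gives the robot as it stands. The module is installed in compiled form; this text tells all that it offers.
- The arm moves only by the tool apply_moves, never from a script. Its argument "rows" is a list of rows, each a list of 6 numbers: the shift along the tool's x, y, z scaled (see below), then the turn, a rotation vector about the tool's x, y, z scaled (see below). A call has 1 to 5 rows; each row is the pose to reach, as a shift and turn from the pose commanded when the call began, along the tool's axes at that moment; what a row does not reach only later rows make up. The controller multiplies each number of a shift by 0.25 m and each number of a turn by 90 degrees. A row lasts 1/8 s, in which the tool goes at most 62.5 mm and 10.7 degrees, less where a joint would pass 70% of its speed; a pose out of reach is approached as far as the arm can. A call with a number of a shift or a turn outside -1 to 1 is refused whole. A call with a gripper value outside its range is refused whole. "claw" is the opening, from 0 (shut) to 1 (fully open), set as the call begins (left out, the last holds). The fingers move at their own pace and stop on an object; "newtons" is the grip in N (left out, the last holds). Time passes only in rows, so rows that repeat a pose let the fingers close. It gives the time, the measured TCP pose, the force, the opening and the grip force at its end, in the units of the state.
- r.get_obs(): the state, without advancing time (a new reading comes with each control period).
- r.grab_frame(name): name is "scene" or "top"; returns a dict with "pixels" (480x640x3 uint8, red, green, blue), "intrinsics" (3x3 intrinsics, pixels), "dist" ([k1, k2, p1, p2, k3] as OpenCV has them; the pictures are not rectified), "eye" and "attitude" of the camera in the world. Camera axes: x right, y up, looking along -z (the intrinsics and any distortion apply to the point x, -y, -z); pixel columns grow to the right and rows downward; lengths in m; the calibration is good to about 2 mm. A picture is of the moment at which its call begins. There is no depth.
- r.hand_in(): hands the job in; it is judged then, once.
Trained networks look in a picture, given as the dict that the camera call returned (one of the last four; its "shot" number tells which), for a name from the list of things; names that differ only in an ending like _2 or _b are one class to them, and where a whole thing is asked for, a point or a joint stands for the part that bears it (a point fixed in the world has none). Each returns a list of dicts, best first, with "conf" (0 to 1); they miss things now and then, are a little off and sometimes report something else, mostly with a low value. They report only what shows in the picture. A call takes as long as a camera call. They do not tell look-alikes from the thing itself.
- r.search_frame(picture, thing): "rect" ([left, top, width, height] in pixels, round what is visible of it).
- r.outline_of(picture, thing): "pixels" (480x640 bool, what is visible of it) and "rect" ([left, top, width, height] in pixels, round what is visible of it).
- r.landmark_of(picture, thing): "point" ([column, row] in pixels: a listed point, or the origin of a listed thing).
The state is a dict: "clock": time; "joints": joint angles; "qvel": joint speeds; "tau": joint torques, N m; "tcp_pos": TCP position; "orientation": TCP orientation; "contact_force": force on the tool from outside, world axes, zero at the start; "moment": the same for the moment, N m; "grip_width": finger opening in m; "gripper_force": force on a finger pad.
Only numpy, scipy, OpenCV 4.12 (cv2) and the standard library are available. Lean on these libraries where they do the work, as an engineer would, in place of code of your own. Each camera call takes 0.05 s, during which the arm holds its last target. There are 200 camera calls.

TASK

Each bay of the rack has a hinged status flag, now lying yellow side up, away from its unit: swing the flags of the two units that have their white cap on up and over, until they lie flat on the other side, next to their units, green up, so that packing can take those units; the flag of the unit whose top is still open stays yellow. Use the fingertips gently and grip nothing: do not pinch the flags, and leave the units in their nests and the things around the rack where they are.

Things in the scene. Friction and masses are not known exactly. Their poses are not given: they have to be found in the camera images.
- rack: Fixed aluminium plate 210 x 280 mm, top 12 mm above the bench. Origin on the bench under the middle flag's pivot; x from flags to nests (to the robot's left), y toward the robot, z up; plate from x -0.045 to 0.165. Bays near, middle, far at y = 0.088, 0, -0.088; in each a flag hinged at x = 0 and, left of it, a nest (black ring 10 mm high at x = 0.125) with a unit on the plate. Flag and nest of one bay belong together.
- flag_near (a joint): Hinge of the near flag. 0: lies level toward rack -x (right), yellow up; pi/2: upright; pi: lies level toward rack +x (left), green up. Flag 62 mm wide, 4 mm thick, 40 g, reaches 81 mm from the pivot; round bead 6 mm thick along the free edge. Free space under it from 31 mm out, down to the plate or bench. Friction hinge (0.035 N m, about 0.5 N at the free edge): stays at any angle, never falls over by itself.
- pivot_near (a point): Middle of the near flag's hinge pin, at rack (0.088, 0.070) in y, z and x = 0; pin along rack y. Steel bracket round it: two 3 mm cheeks 35.5 mm either side, within 31 mm of the pin in x and up to 78 mm above the bench; rubber stop rods under the flag 26 mm before and behind the pin.
- edge_near (a point): Middle of the free edge of the near flag, on the axis of its bead, 78 mm from the pivot. Flag: black-rimmed plate with a yellow face (two black bars) and a green face (white tick); the outer surfaces of both faces and the bead are 3.2 mm off its middle plane. Farthest from the nest at the start, nearest it once flipped.
- flag_middle (a joint): Hinge of the middle flag. 0: lies level toward rack -x (right), yellow up; pi/2: upright; pi: lies level toward rack +x (left), green up. Flag 62 mm wide, 4 mm thick, 40 g, reaches 81 mm from the pivot; round bead 6 mm thick along the free edge. Free space under it from 31 mm out, down to the plate or bench. Friction hinge (0.035 N m, about 0.5 N at the free edge): stays at any angle, never falls over by itself.
- pivot_middle (a point): Middle of the middle flag's hinge pin, at rack (0, 0.070) in y, z and x = 0; pin along rack y. Steel bracket round it: two 3 mm cheeks 35.5 mm either side, within 31 mm of the pin in x and up to 78 mm above the bench; rubber stop rods under the flag 26 mm before and behind the pin.
- edge_middle (a point): Middle of the free edge of the middle flag, on the axis of its bead, 78 mm from the pivot. Flag: black-rimmed plate with a yellow face (two black bars) and a green face (white tick); the outer surfaces of both faces and the bead are 3.2 mm off its middle plane. Farthest from the nest at the start, nearest it once flipped.
- flag_far (a joint): Hinge of the far flag. 0: lies level toward rack -x (right), yellow up; pi/2: upright; pi: lies level toward rack +x (left), green up. Flag 62 mm wide, 4 mm thick, 40 g, reaches 81 mm from the pivot; round bead 6 mm thick along the free edge. Free space under it from 31 mm out, down to the plate or bench. Friction hinge (0.035 N m, about 0.5 N at the free edge): stays at any angle, never falls over by itself.
- pivot_far (a point): Middle of the far flag's hinge pin, at rack (-0.088, 0.070) in y, z and x = 0; pin along rack y. Steel bracket round it: two 3 mm cheeks 35.5 mm either side, within 31 mm of the pin in x and up to 78 mm above the bench; rubber stop rods under the flag 26 mm before and behind the pin.
- edge_far (a point): Middle of the free edge of the far flag, on the axis of its bead, 78 mm from the pivot. Flag: black-rimmed plate with a yellow face (two black bars) and a green face (white tick); the outer surfaces of both faces and the bead are 3.2 mm off its middle plane. Farthest from the nest at the start, nearest it once flipped.
- unit_a: Finished unit: black round unit 54 mm across and 44 mm high, its top closed by a flat white cap. Stands loose in one of the three nests (which one varies); 2 mm of play. Origin at the centre of its underside, z up.
- unit_b: Second finished unit, the same: black, 54 mm across, 44 mm high, top closed by a flat white cap. Stands loose in one of the three nests (which one varies); 2 mm of play. Origin at the centre of its underside, z up.
- unit_c: Unfinished unit: black, 54 mm across, 42 mm high, without its cap: the top is an open dark hole inside a narrow white ring. Stands loose in one of the three nests (which one varies); 2 mm of play. Origin at the centre of its underside, z up.
- glue_bottle: Red thread-lock bottle with black nozzle, 30 mm across, 92 mm high, standing loose beyond the rack; bystander. Origin at the centre of its underside.
- spare_cap: Loose flat white cap, 48 mm across, 9 mm high, lying right of the rack; bystander. Origin at the centre of its underside.
- side_cutter: Side cutter with blue handles, 127 mm long, 12 mm high, lying on the bench; bystander. Origin at the centre of its underside.
- ring_gauge: Steel plug gauge, 32 mm across, 40 mm high, standing on the bench; bystander. Origin at the centre of its underside.
Not all that is in view belongs to the job. What is shaped like the unit_a but blue or orange is not meant. Leave any red look-alike of the unit_b alone.

How it is judged:
At the end, for the whole second after the job is handed in: The flags of both capped units lie green up within 8 degrees of flat on the far stop, the flag of the uncapped unit lies yellow up within 11 degrees of flat, all flags at rest; the three units stand upright in their nests within 8 mm of where they started, and the bystanders within 20 mm (((y of unit_c in the frame of rack above 0.044 m and value of joint flag_near below 0.2 rad and value of joint each of flag_middle, flag_far above 3.00159 rad) or (y of unit_c in the frame of rack between -0.044 and 0.044 m and value of joint each of flag_near, flag_far above 3.00159 rad and value of joint flag_middle below 0.2 rad) or (y of unit_c in the frame of rack below -0.044 m and value of joint each of flag_near, flag_middle above 3.00159 rad and value of joint flag_far below 0.2 rad)) and velocity of joint flag_near between -0.1 and 0.1 rad/s and velocity of joint flag_middle between -0.1 and 0.1 rad/s and velocity of joint flag_far between -0.1 and 0.1 rad/s and distance of each of unit_a, unit_b, unit_c from where it was at the start of the episode below 0.008 m and angle between each of unit_a, unit_b, unit_c's own z axis and vertical below 0.1 rad and linear speed of each of unit_a, unit_b, unit_c below 0.02 m/s and distance of each of glue_bottle, spare_cap, side_cutter, ring_gauge from where it was at the start of the episode below 0.02 m); the robot touches nothing.
It fails at once if the flag of the uncapped unit is swung up (more than about 35 degrees from its stop) ((y of unit_c in the frame of rack above 0.044 m and value of joint flag_near above 0.6 rad) or (y of unit_c in the frame of rack between -0.044 and 0.044 m and value of joint flag_middle above 0.6 rad) or (y of unit_c in the frame of rack below -0.044 m and value of joint flag_far above 0.6 rad)).
It fails at once if a unit is lifted, pushed out of its nest or tipped (moved over 10 mm or tilted over 12 degrees) (distance of any of unit_a, unit_b, unit_c from where it was at the start of the episode above 0.01 m or angle between any of unit_a, unit_b, unit_c's own z axis and vertical above 0.2 rad).
It fails at once if a flag is pinched: the fingers bear on its yellow and its green face, or on both its side rims, at the same time ((contact force between the fingers and flag_near_c5 above 6 N and contact force between the fingers and flag_near_c6 above 6 N) or (contact force between the fingers and flag_near_c0 above 6 N and contact force between the fingers and flag_near_c1 above 6 N) or (contact force between the fingers and flag_middle_c5 above 6 N and contact force between the fingers and flag_middle_c6 above 6 N) or (contact force between the fingers and flag_middle_c0 above 6 N and contact force between the fingers and flag_middle_c1 above 6 N) or (contact force between the fingers and flag_far_c5 above 6 N and contact force between the fingers and flag_far_c6 above 6 N) or (contact force between the fingers and flag_far_c0 above 6 N and contact force between the fingers and flag_far_c1 above 6 N)).
It fails at once if a flag is squeezed or pushed roughly (over 40 N) (contact force between the fingers and flag_near above 40 N or contact force between the fingers and flag_middle above 40 N or contact force between the fingers and flag_far above 40 N).
It fails at once if a bystander (thread-lock bottle, loose cap, side cutter, plug gauge) is moved by more than 20 mm (distance of any of glue_bottle, spare_cap, side_cutter, ring_gauge from where it was at the start of the episode above 0.02 m).
It also fails if it takes over 54 s, if anything falls off the work surface, if the arm or the gripper's body presses on something with over 40 N, if the wrist force passes 120 N, or if a joint passes its speed limit or range.

## Working session

There is one attempt and no reset: what is moved stays moved. The work goes in short steps, Python scripts to look and compute and a tool call to move; the robot and the scene stay as the last step left them, time stands still between calls to the robot, and variables do not carry over. Pictures are saved under pics/ and viewed, at most 10 in all, crops included, and the job is handed in when it is done.

Besides the shell and the picture viewer there is one more tool, called after "Emit:" in YAML: its name, and indented under it one key for each argument. apply_moves: Moves the arm, as the interface text tells. Its arguments: {"type":"object","properties":{"rows":{"type":"array","items":{"type":"array","items":{"type":"number"}}},"claw":{"type":"number"},"newtons":{"type":"number"}},"required":["rows"]}

```bash
mkdir -p pics; cat > h.py <<'E'
import numpy as np, cv2
from scipy.spatial.transform import Rotation as R
from bench import r
def att(f):
    a=np.array(f["attitude"],float)
    return a if a.shape==(3,3) else R.from_rotvec(a).as_matrix()
def ray(f,p):
    u=cv2.undistortPoints(np.array([[p]],float),np.array(f["intrinsics"]),np.array(f["dist"]))[0,0]
    d=att(f)@np.array([u[0],-u[1],-1]); return np.array(f["eye"]),d/np.linalg.norm(d)
def onz(f,p,z):
    e,d=ray(f,p); return e+d*(z-e[2])/d[2]
def proj(f,X):
    c=(np.asarray(X)-np.array(f["eye"]))@att(f); c=c*[1,-1,-1]
    return cv2.projectPoints(c.reshape(-1,1,3),np.zeros(3),np.zeros(3),np.array(f["intrinsics"]),np.array(f["dist"]))[0][:,0]
E
python3 - <<'E'
from h import *
for n in("scene","top"):
    f=r.grab_frame(n); cv2.imwrite(f"pics/{n}0.png",f["pixels"][:,:,::-1]); print(n,f["eye"],f["attitude"],f["intrinsics"],f["dist"])
    for t in "pivot_near pivot_middle pivot_far edge_near edge_middle edge_far unit_a unit_c rack".split():
        print(t,[(np.round(d["point"],1).tolist(),round(d["conf"],2)) for d in r.landmark_of(f,t)[:4]])
print(r.get_obs())
E
```

```text
scene [0.1036111  0.96563343 0.51975297] [ 0.37923245 -1.40370191 -2.25436223] [[437.1755352    0.         313.99323045]
 [  0.         437.1755352  239.64677275]
 [  0.           0.           1.        ]] [-0.02213331  0.          0.          0.          0.        ]
pivot_near [([361.4, 246.5], 0.92)]
pivot_middle [([329.1, 232.3], 0.73), ([303.7, 223.8], 0.42)]
pivot_far [([305.2, 222.6], 0.73)]
edge_near [([380.6, 234.4], 0.73)]
edge_middle [([346.6, 219.2], 0.76), ([329.9, 259.2], 0.2)]
edge_far [([320.5, 210.9], 0.9)]
unit_a [([385.6, 323.6], 0.96), ([330.3, 284.7], 0.77), ([330.2, 330.9], 0.76), ([288.2, 318.1], 0.73)]
unit_c [([385.6, 323.6], 0.96), ([330.3, 284.7], 0.77), ([330.2, 330.9], 0.76), ([288.2, 318.1], 0.73)]
rack [([333.2, 259.0], 0.88)]
top [0.29410332 0.16516519 1.34691551] [ 0.1632844  -0.13095579 -1.59095536] [[588.5204223    0.         321.72688443]
 [  0.         588.5204223  242.36280247]
 [  0.           0.           1.        ]] [-0.07949143  0.          0.          0.          0.        ]
pivot_near [([347.2, 272.9], 0.83)]
pivot_middle [([343.8, 231.2], 
[... 478 characters left out ...]
9)]
{'clock': 1.0, 'joints': array([ 1.0899247 ,  0.47698188,  0.02240127,  1.55539479, -0.01148697,
        1.10928265, -0.08309063]), 'qvel': array([-0.00028317, -0.00090442,  0.00063986, -0.00135211, -0.00080861,
        0.00151162,  0.00200725]), 'tau': array([-3.76786738e-04, -5.96328843e+01,  1.60645165e+00, -2.81551230e+01,
        1.24789338e-02,  1.59187643e-03,  9.56569096e-06]), 'tcp_pos': array([ 0.24584607, -0.62866539,  0.2313223 ]), 'orientation': array([3.08712530e+00, 5.82142096e-01, 2.85189797e-05]), 'contact_force': array([0.02019587, 0.04968366, 0.91291929]), 'moment': array([ 0.00669041, -0.01400325, -0.00649559]), 'gripper_force': 0.0, 'grip_width': 0.08544766095523885}
```

```bash
python3 - <<'E'
import cv2
a=cv2.imread("pics/top0.png")[150:390,180:440]
cv2.imwrite("pics/topc.png",cv2.resize(a,None,fx=2.5,fy=2.5,interpolation=cv2.INTER_CUBIC))
a=cv2.imread("pics/scene0.png")[180:380,240:500]
cv2.imwrite("pics/scenec.png",cv2.resize(a,None,fx=3,fy=3,interpolation=cv2.INTER_CUBIC))
E
```

```text
(no output)
```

View pics/topc.png

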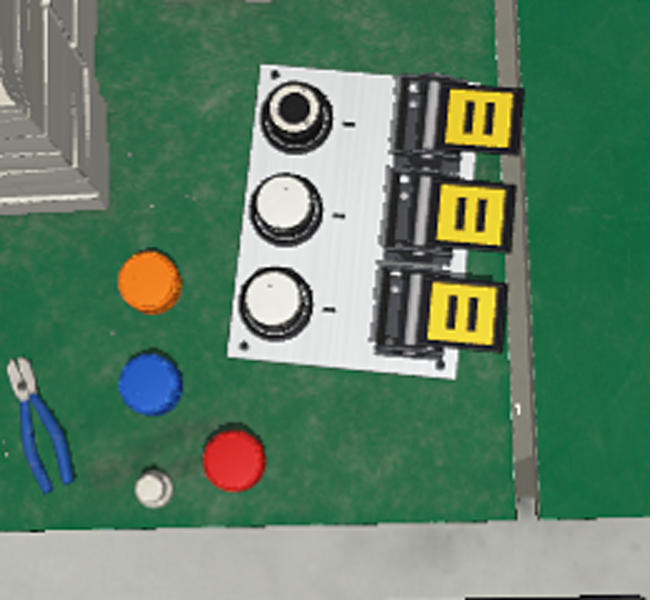

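View pics/scenec.png

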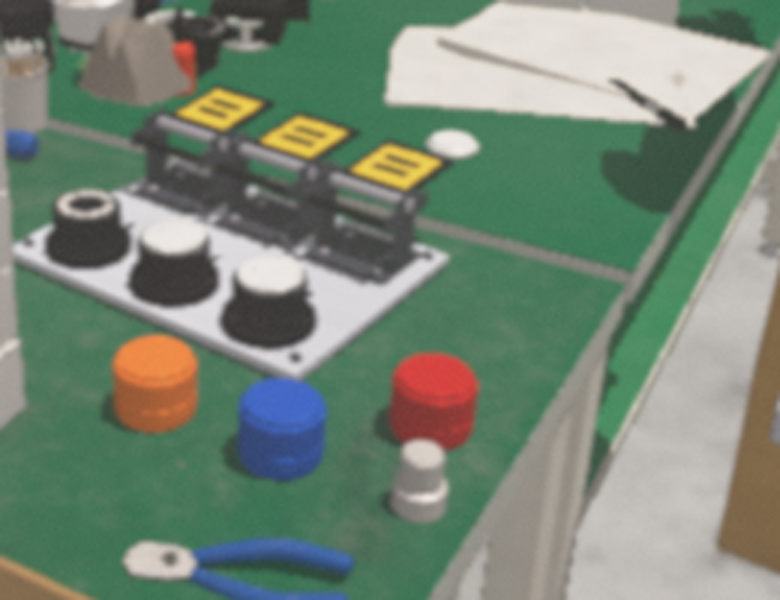

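View pics/top0.png

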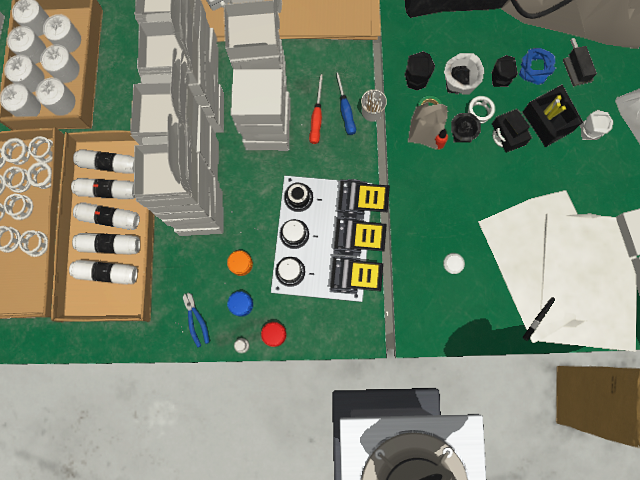

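The scene shows the open-topped unit in the far bay (top image about 298,195), and capped units in the middle and near bays. So I flip near and middle, and far stays. Next I fit the rack pose.

```bash
python3 - <<'E'
from h import *
from scipy.optimize import least_squares
S,T=r.grab_frame("scene"),r.grab_frame("top")
c=lambda u,v:(180+u/2.5,150+v/2.5); s=lambda u,v:(240+u/3,180+v/3)
pts=[]
for X,p in [((.165,-.14,.012),c(261,65)),((.165,.14,.012),c(228,356)),((-.045,.14,.012),c(456,379)),
 ((-.078,-.088+.031,.072),c(520,154)),((-.081,.031,.072),c(512,251)),((-.081,.119,.072),c(503,351)),
 ((.125,0,.056),c(286,203)),((.125,.088,.056),c(276,298))]: pts.append((T,X,p))
for X,p in [((.165,.14,.012),s(303,378)),((-.045,.14,.012),s(448,258)),((.125,0,.056),s(175,238)),((.125,.088,.056),s(270,272)),
 ((-.081,.119,.072),s(410,190)),((-.081,.057,.072),s(445,158)),((-.081,.031,.072),s(322,157)),((-.081,-.031,.072),s(353,132))]: pts.append((S,X,p))
def W(q,X):
    th=q[2]; return np.array([q[0]-np.sin(th)*X[0]-np.cos(th)*X[1], q[1]+np.cos(th)*X[0]-np.sin(th)*X[1], X[2]+q[3]])
f=lambda q:np.concatenate([proj(F,W(q,X))[0]-p for F,X,p in pts])
o=least_squares(f,[.5,.1,0,0],loss='soft_l1'); q=o.x; print(q); print(f(q).reshape(-1,2).round(1).tolist())
q2=least_squares(lambda k:f([*k,0]),q[:3],loss='soft_l1').x;print("z fixed",q2)
for n,y in(("near",.088),("mid",0),("far",-.088)):
    print(n,"pivot",W(q,(0,y,.07)).round(4),"edge",W(q,(-.078,y,.07)).round(4),"unit",W(q,(.125,y,.012)).round(4))
for n in("spare_cap","glue_bottle"):
    for F in(S,T): print(n,[(onz(F,d["point"],0).round(3).tolist(),round(d["conf"],2)) for d in r.landmark_of(F,n)[:2]])
print("rail", onz(T,(385,230),0), onz(T,(390,300),0), onz(S,s(560,252),0))
E
```

```text
[ 0.55372557  0.12646671 -0.1175912  -0.00927295]
[[0.5, -0.2], [0.8, 0.3], [0.9, -0.5], [-1.6, 0.9], [0.0, 0.8], [0.6, 0.3], [-0.2, -0.4], [-0.2, 0.0], [-2.1, 1.7], [-0.1, 1.2], [-0.3, 1.2], [0.1, 2.4], [14.2, -6.5], [-19.7, -2.6], [12.4, -5.0], [-18.3, -2.9]]
z fixed [ 0.55191401  0.12786581 -0.11896288]
near pivot [0.4663 0.1368 0.0607] edge [0.4572 0.0593 0.0607] unit [0.481  0.2609 0.0027]
mid pivot [0.5537 0.1265 0.0607] edge [0.5446 0.049  0.0607] unit [0.5684 0.2506 0.0027]
far pivot [0.6411 0.1161 0.0607] edge [0.632  0.0387 0.0607] unit [0.6558 0.2403 0.0027]
spare_cap [([0.49, -0.118, 0.0], 0.54), ([0.782, -0.094, 0.0], 0.38)]
spare_cap [([0.494, -0.109, 0.0], 0.85)]
glue_bottle [([0.782, -0.078, 0.0], 0.66)]
glue_bottle [([0.789, -0.092, 0.0], 0.54)]
rail [0.57424592 0.04148011 0.        ] [0.4106307  0.03699283 0.        ] [0.33912088 0.03168396 0.        ]
```

```bash
cat > fit.py <<'E'
from h import *
from scipy.optimize import least_squares
def W(q,X):
    th=q[2]; return np.array([q[0]-np.sin(th)*X[0]-np.cos(th)*X[1], q[1]+np.cos(th)*X[0]-np.sin(th)*X[1], X[2]+q[3]])
c=lambda u,v:(180+u/2.5,150+v/2.5); s=lambda u,v:(240+u/3,180+v/3)
E
python3 - <<'E'
from fit import *
S,T=r.grab_frame("scene"),r.grab_frame("top")
pts=[]
for X,p in [((.165,-.14,.012),c(261,65)),((.165,.14,.012),c(228,356)),((-.045,.14,.012),c(456,379)),
 ((-.081,-.088+.031,.072),c(518,154)),((-.081,.031,.072),c(512,251)),((-.081,.119,.072),c(503,351)),
 ((.125,0,.056),c(286,203)),((.125,.088,.056),c(276,298))]: pts.append((T,X,p))
for X,p in [((.165,.14,.012),s(303,378)),((-.045,.14,.012),s(448,258)),((.125,0,.056),s(175,238)),((.125,.088,.056),s(270,272)),
 ((-.081,.119,.072),s(447,160)),((-.081,.057,.072),s(378,141)),((-.081,.031,.072),s(356,132)),((-.081,-.031,.072),s(290,112))]: pts.append((S,X,p))
f=lambda q:np.concatenate([proj(F,W(q,X))[0]-p for F,X,p in pts])
for q in (least_squares(f,[.5,.1,0,0],loss='soft_l1').x, [*least_squares(lambda k:f([*k,0]),[.5,.1,0],loss='soft_l1').x,0]):
    print(np.round(q,4)); print(f(q).reshape(-1,2).round(1).tolist())
for n,y in(("near",.088),("mid",0)):
    print(n,"pivot",W(q,(0,y,.07)).round(4),"edge",W(q,(-.078,y,.07)).round(4))
E
```

```text
[ 0.5541  0.128  -0.1072 -0.0029]
[[-1.1, -0.5], [0.4, 0.7], [1.0, -1.0], [-0.1, -0.2], [-0.2, -0.2], [0.7, -0.5], [-1.1, -0.6], [-0.8, 0.1], [-1.4, -0.6], [-0.1, -1.3], [-0.4, -0.9], [0.4, 0.0], [1.6, 1.0], [2.2, 0.7], [0.6, 1.1], [2.0, 1.6]]
[ 0.5534  0.1287 -0.1076  0.    ]
[[-1.5, -0.6], [-0.1, 0.8], [0.7, -0.8], [-0.3, -0.2], [-0.5, -0.1], [0.5, -0.3], [-1.5, -0.5], [-1.2, 0.2], [-1.3, -1.5], [0.1, -2.1], [-0.4, -1.8], [0.5, -0.9], [1.9, 0.2], [2.4, -0.1], [0.8, 0.2], [2.2, 0.8]]
near pivot [0.4659 0.1382 0.07  ] edge [0.4576 0.0606 0.07  ]
mid pivot [0.5534 0.1287 0.07  ] edge [0.545  0.0512 0.07  ]
```

```bash
cat > plan.py <<'E'
from h import *
Q=(.5535,.1285,-.1076)
s,c=np.sin(Q[2]),np.cos(Q[2]); RW=np.array([[-s,-c,0],[c,-s,0],[0,0,1]]); O=np.array([Q[0],Q[1],0])
def pose(x,y,z,phi):
    p=np.radians(phi); Z=np.array([np.sin(p),0,-np.cos(p)]); Y=-np.array([np.cos(p),0,np.sin(p)])
    return O+RW@[x,y,z], RW@np.c_[np.cross(Y,Z),Y,Z]
def rack(P,M):
    z=RW.T@M[:,2]; return (RW.T@(P-O)).round(4).tolist(), round(float(np.degrees(np.arctan2(z[0],-z[2]))),1)
H,RB=.0145,.0032
def bead(th,y,L=.012,gap=0):   # side of finger on the bead, theta deg
    t=np.radians(th); ph=min(45,max(0,85-th)); p=np.radians(ph)
    b=np.array([-np.cos(t)*.078,.07+np.sin(t)*.078])-(H+RB+gap)*np.array([np.cos(p),np.sin(p)])+L*np.array([np.sin(p),-np.cos(p)])
    return b[0],y,b[1],ph
def face(th,y,rho=.064,ph=0):     # tip corner on the green face
    t=np.radians(th); P=rho*np.array([-np.cos(t),np.sin(t)])-RB*np.array([np.sin(t),np.cos(t)])
    return P[0]-H,y,P[1]+.07,ph
def calls(start,groups):
    P,M=start
    for g in groups:
        rows=[]
        for w in g:
            T,N=pose(*w); rows.append(np.r_[M.T@(T-P)/.25,R.from_matrix(M.T@N).as_rotvec()/(np.pi/2)].round(3)+0)
        print([x.tolist() for x in rows],'#',[round(v,3) for v in g[-1]])
        P,M=P+M@rows[-1][:3]*.25, M@R.from_rotvec(rows[-1][3:]*np.pi/2).as_matrix()
    np.savez("cmd.npz",P=P,M=M)
def now():
    o=r.get_obs(); return np.array(o["tcp_pos"]),R.from_rotvec(o["orientation"]).as_matrix()
def lerp(a,b,n): return [tuple(np.array(a)+(np.array(b)-a)*k/n) for k in range(1,n+1)]
E
python3 - <<'E'
from plan import *
P,M=now(); print(rack(P,M), RW.T@M)
a=(-.20,0,.20,45.); b=(-.150,0,.115,45.); d=bead(0,0,gap=.008)
up=(*(RW.T@(P-O))[:2],.25,0)
calls((P,M),[[a]*5,[a]*5,[a]*5,lerp(a,b,3)+[b]*2,lerp(b,d,5)])
E
```

```text
([-0.7858, 0.2246, 0.2313], -0.0) [[ 4.62103412e-01 -8.86826045e-01 -3.80502117e-05]
 [-8.86826046e-01 -4.62103412e-01 -2.25298786e-05]
 [ 2.39695045e-06  4.41550526e-05 -9.99999999e-01]]
[[1.88, -1.663, 0.125, 0.49, 0.12, 0.29], [1.88, -1.663, 0.125, 0.49, 0.12, 0.29], [1.88, -1.663, 0.125, 0.49, 0.12, 0.29], [1.88, -1.663, 0.125, 0.49, 0.12, 0.29], [1.88, -1.663, 0.125, 0.49, 0.12, 0.29]] # [-0.2, 0, 0.2, 45.0]
[[0.0, 0.0, 0.0, 0.0, 0.0, 0.0], [0.0, 0.0, 0.0, 0.0, 0.0, 0.0], [0.0, 0.0, 0.0, 0.0, 0.0, 0.0], [0.0, 0.0, 0.0, 0.0, 0.0, 0.0], [0.0, 0.0, 0.0, 0.0, 0.0, 0.0]] # [-0.2, 0, 0.2, 45.0]
[[0.0, 0.0, 0.0, 0.0, 0.0, 0.0], [0.0, 0.0, 0.0, 0.0, 0.0, 0.0], [0.0, 0.0, 0.0, 0.0, 0.0, 0.0], [0.0, 0.0, 0.0, 0.0, 0.0, 0.0], [0.0, 0.0, 0.0, 0.0, 0.0, 0.0]] # [-0.2, 0, 0.2, 45.0]
[[0.0, 0.033, 0.127, 0.0, 0.0, 0.0], [0.0, 0.066, 0.255, 0.0, 0.0, 0.0], [0.0, 0.099, 0.382, 0.0, 0.0, 0.0], [0.0, 0.099, 0.382, 0.0, 0.0, 0.0], [0.0, 0.099, 0.382, 0.0, 0.0, 0.0]] # [-0.15, 0, 0.115, 45.0]
[[0.0, 0.006, 0.076, 0.0, 0.0, 0.0], [0.0, 0.011, 0.151, 0.0, 0.0, 0.0], [0.0, 0.016, 0.227, 0.0, 0.0, 0.0], [0.0, 0.021, 0.303, 0.0, 0.0, 0.0], [0.0, 0.027, 0.379, 0.0, 0.0, 0.0]] # [np.float64(-0.088), np.float64(0.0), np.float64(0.043), np.float64(45.0)]
```

```bash
python3 - <<'E'
from plan import *
P,M=now(); st=(*(RW.T@(P-O)),0.); a=(-.20,0,.22,45.); m=lerp(st,a,2)[0]
calls((P,M),[[m]*5,[m]*2+[a]*3,[a]*5])
E
```

```text
[[0.94, -0.831, 0.023, 0.245, 0.06, 0.302], [0.94, -0.831, 0.023, 0.245, 0.06, 0.302], [0.94, -0.831, 0.023, 0.245, 0.06, 0.302], [0.94, -0.831, 0.023, 0.245, 0.06, 0.302], [0.94, -0.831, 0.023, 0.245, 0.06, 0.302]] # [np.float64(-0.493), np.float64(0.112), np.float64(0.226), np.float64(22.5)]
[[0.0, 0.0, 0.0, 0.0, 0.0, 0.0], [0.0, 0.0, 0.0, 0.0, 0.0, 0.0], [0.448, -1.074, 0.469, 0.25, 0.0, 0.0], [0.448, -1.074, 0.469, 0.25, 0.0, 0.0], [0.448, -1.074, 0.469, 0.25, 0.0, 0.0]] # [-0.2, 0, 0.22, 45.0]
[[0.0, 0.0, 0.0, 0.0, 0.0, 0.0], [0.0, 0.0, 0.0, 0.0, 0.0, 0.0], [0.0, 0.0, 0.0, 0.0, 0.0, 0.0], [0.0, 0.0, 0.0, 0.0, 0.0, 0.0], [0.0, 0.0, 0.0, 0.0, 0.0, 0.0]] # [-0.2, 0, 0.22, 45.0]
```

Emit:
apply_moves:
  rows:
    - [0.94,-0.83,0.02,0.245,0.06,0.3]
    - [0.94,-0.83,0.02,0.245,0.06,0.3]
    - [0.94,-0.83,0.02,0.245,0.06,0.3]
    - [0.94,-0.83,0.02,0.245,0.06,0.3]
    - [0.94,-0.83,0.02,0.245,0.06,0.3]
  claw: 0
  newtons: 20

```text
clock: 2.02
tcp_pos: [0.3892, -0.3498, 0.2259]
orientation: [-2.745, 0.147, -0.029]
contact_force: [1.2, 1.5, 0.3]
grip_width: 0.0001
gripper_force: 0.0
```

Emit:
apply_moves:
  rows:
    - [0,0,0,0,0,0]
    - [0,0,0,0,0,0]

```text
clock: 2.28
tcp_pos: [0.3885, -0.3512, 0.2265]
orientation: [-2.747, 0.143, -0.029]
contact_force: [-0.3, -0.6, -0.7]
grip_width: -0.0002
gripper_force: 0.0
```

```bash
python3 - <<'E'
from plan import *
P,M=now(); print(rack(P,M),r.get_obs()["joints"].round(2)); a=(-.20,0,.20,45.); b=(-.150,0,.115,45.)
calls((P,M),[[a]*5,[a]*5,lerp(a,b,3)+[b]*2])
E
```

```text
([-0.4946, 0.1125, 0.2265], 22.4) [ 0.83  0.39 -0.03  1.76 -0.3   1.26 -0.75]
[[0.454, -1.047, 0.547, 0.251, 0.001, 0.002], [0.454, -1.047, 0.547, 0.251, 0.001, 0.002], [0.454, -1.047, 0.547, 0.251, 0.001, 0.002], [0.454, -1.047, 0.547, 0.251, 0.001, 0.002], [0.454, -1.047, 0.547, 0.251, 0.001, 0.002]] # [-0.2, 0, 0.2, 45.0]
[[0.0, 0.0, 0.001, 0.0, 0.0, 0.0], [0.0, 0.0, 0.001, 0.0, 0.0, 0.0], [0.0, 0.0, 0.001, 0.0, 0.0, 0.0], [0.0, 0.0, 0.001, 0.0, 0.0, 0.0], [0.0, 0.0, 0.001, 0.0, 0.0, 0.0]] # [-0.2, 0, 0.2, 45.0]
[[0.0, 0.033, 0.127, 0.0, 0.0, 0.0], [0.0, 0.066, 0.254, 0.0, 0.0, 0.0], [0.0, 0.099, 0.381, 0.0, 0.0, 0.0], [0.0, 0.099, 0.381, 0.0, 0.0, 0.0], [0.0, 0.099, 0.381, 0.0, 0.0, 0.0]] # [-0.15, 0, 0.115, 45.0]
```

Emit:
apply_moves:
  rows:
    - [0.454,-1.0,0.53,0.251,0,0]
    - [0.454,-1.0,0.53,0.251,0,0]
    - [0.454,-1.0,0.53,0.251,0,0]
    - [0.454,-1.0,0.53,0.251,0,0]
    - [0.454,-1.0,0.53,0.251,0,0]

```text
clock: 2.9
tcp_pos: [0.532, -0.0827, 0.1991]
orientation: [-2.353, 0.126, -0.053]
contact_force: [0.6, -1.1, -0.4]
grip_width: -0.0001
gripper_force: 0.0
```

Emit:
apply_moves:
  rows:
    - [0,0,0,0,0,0]
    - [0,0,0,0,0,0]

```text
clock: 3.15
tcp_pos: [0.531, -0.0847, 0.1992]
orientation: [-2.353, 0.126, -0.053]
contact_force: [-0.4, 0.2, -0.6]
grip_width: 0.0001
gripper_force: 0.0
```

```bash
python3 - <<'E'
from plan import *
P,M=now(); print(rack(P,M),r.get_obs()["joints"].round(2)); b=(-.150,0,.115,45.); d=bead(0,0,gap=.008)
st=(*(RW.T@(P-O)),45.)
calls((P,M),[lerp(st,b,4)+[b],lerp(b,d,4)+[d]])
f=r.grab_frame("top")
E
```

```text
([-0.2144, -0.0005, 0.1992], 45.0) [ 0.63  0.51 -0.24  1.84 -0.69  1.18 -0.87]
[[0.0, 0.014, 0.105, 0.0, 0.0, 0.0], [-0.001, 0.028, 0.21, 0.0, 0.0, 0.0], [-0.001, 0.042, 0.315, 0.0, 0.0, 0.0], [-0.002, 0.056, 0.42, 0.0, 0.0, 0.0], [-0.002, 0.056, 0.42, 0.0, 0.0, 0.0]] # [-0.15, 0, 0.115, 45.0]
[[0.0, 0.007, 0.095, 0.0, 0.0, 0.0], [0.0, 0.013, 0.19, 0.0, 0.0, 0.0], [0.0, 0.02, 0.284, 0.0, 0.0, 0.0], [0.0, 0.026, 0.379, 0.0, 0.0, 0.0], [0.0, 0.026, 0.379, 0.0, 0.0, 0.0]] # [np.float64(-0.088), 0, np.float64(0.043), 45]
```

Emit:
apply_moves:
  rows:
    - [0,0.014,0.105,0,0,0]
    - [0,0.028,0.21,0,0,0]
    - [0,0.042,0.315,0,0,0]
    - [-0.002,0.056,0.42,0,0,0]
    - [-0.002,0.056,0.42,0,0,0]

```text
clock: 3.82
tcp_pos: [0.5363, -0.0191, 0.1144]
orientation: [-2.351, 0.126, -0.049]
contact_force: [-0.7, 0.2, 0.4]
grip_width: 0.0003
gripper_force: 0.0
```

Emit:
apply_moves:
  rows:
    - [0,0.007,0.095,0,0,0]
    - [0,0.013,0.19,0,0,0]
    - [0,0.02,0.284,0,0,0]
    - [0,0.026,0.379,0,0,0]
    - [0,0.026,0.379,0,0,0]

```text
clock: 4.45
tcp_pos: [0.5439, 0.043, 0.0439]
orientation: [-2.352, 0.124, -0.051]
contact_force: [0.2, -0.2, 0.3]
grip_width: -0.0001
gripper_force: 0.0
```

```bash
python3 - <<'E'
from plan import *
P,M=now(); print(rack(P,M),r.get_obs()["joints"].round(2))
S=r.grab_frame("scene");T=r.grab_frame("top")
a=cv2.resize(S["pixels"][150:300,250:450],None,fx=4,fy=4)[:,:,::-1]; 
cv2.imwrite("pics/s1.png",a)
g=lambda l:[bead(t,0) for t in l]
calls((P,M),[g([0,6,12,18,24]),g([30,36,42,48,54]),g([60,66,72,78,84])])
E
```

```text
([-0.0861, 0.0004, 0.0439], 45.1) [ 0.51  0.72 -0.35  1.98 -0.84  0.77 -0.74]
[[0.002, -0.026, -0.003, -0.001, 0.001, 0.001], [0.002, -0.05, -0.025, -0.001, 0.001, 0.001], [0.002, -0.077, -0.044, -0.001, 0.001, 0.001], [0.002, -0.105, -0.06, -0.001, 0.001, 0.001], [0.002, -0.135, -0.073, -0.001, 0.001, 0.001]] # [np.float64(-0.075), 0, np.float64(0.081), 45]
[[0.0, -0.031, -0.01, 0.0, 0.0, 0.0], [0.0, -0.063, -0.017, 0.0, 0.0, 0.0], [0.0, -0.094, -0.023, -0.022, 0.0, 0.0], [0.0, -0.122, -0.031, -0.089, 0.0, 0.0], [0.0, -0.151, -0.036, -0.156, 0.0, 0.0]] # [np.float64(-0.055), 0, np.float64(0.114), 31]
[[0.0, -0.028, -0.009, -0.066, 0.0, 0.0], [0.0, -0.057, -0.014, -0.133, 0.0, 0.0], [0.0, -0.086, -0.017, -0.2, 0.0, 0.0], [0.0, -0.115, -0.017, -0.266, 0.0, 0.0], [0.0, -0.144, -0.014, -0.333, 0.0, 0.0]] # [np.float64(-0.026), 0, np.float64(0.135), 1]
```

View pics/s1.png

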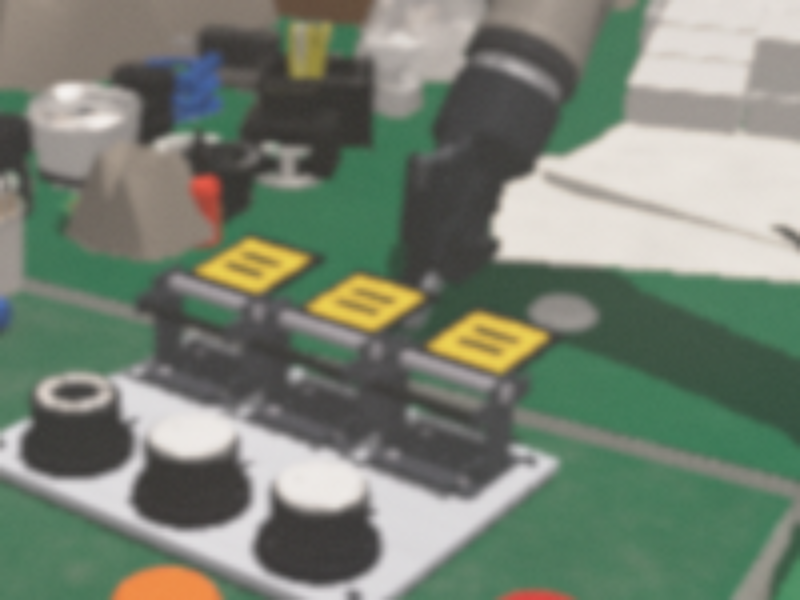

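```bash
python3 - <<'E'
from plan import *
P,M=now()
S=r.grab_frame("scene");T=r.grab_frame("top")
k=lambda X:((proj(S,X)-[250,150])*4).round().tolist()
print(k(P),k(P-M[:,2]*.03),k(P-M[:,2]*.073), k(O+RW@[-.078,0,.07]),k(O+RW@[-.081,.031,.072]),k(O+RW@[-.081,-.031,.072]))
a=cv2.resize(T["pixels"][180:320,320:460],None,fx=4,fy=4,interpolation=2)[:,:,::-1].copy()
for X,c in((P,(0,0,255)),(P-M[:,2]*.073,(255,0,255))):
    cv2.circle(a,tuple(int(v) for v in ((proj(T,X)[0]-[320,180])*4)),4,c,-1)
cv2.imwrite("pics/t1.png",a)
E
```

```text
[[399.0, 320.0]] [[418.0, 279.0]] [[445.0, 222.0]] [[393.0, 289.0]] [[438.0, 297.0]] [[355.0, 272.0]]
```

View pics/t1.png

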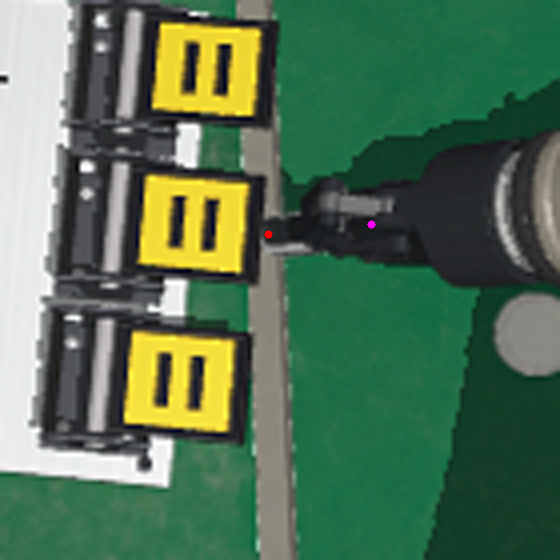

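```bash
python3 - <<'E'
from plan import *
P,M=now()
g=lambda l:[bead(t,0,.02) for t in l]
calls((P,M),[[bead(0,0,.02,.008)]+g([0,5,10,15]),g([20,25,30,35,40]),g([46,52,58,64,70])])
E
```

```text
[[-0.003, 0.006, 0.034, 0.0, -0.001, 0.001], [-0.003, -0.026, 0.034, 0.0, -0.001, 0.001], [-0.003, -0.046, 0.016, 0.0, -0.001, 0.001], [-0.003, -0.068, -0.001, 0.0, -0.001, 0.001], [-0.003, -0.091, -0.015, 0.0, -0.001, 0.001]] # [np.float64(-0.074), 0, np.float64(0.064), 45]
[[0.0, -0.024, -0.013, 0.0, 0.0, 0.0], [0.0, -0.049, -0.023, 0.0, 0.0, 0.0], [0.0, -0.075, -0.032, 0.0, 0.0, 0.0], [0.0, -0.102, -0.037, 0.0, 0.0, 0.0], [0.0, -0.129, -0.041, 0.0, 0.0, 0.0]] # [np.float64(-0.058), 0, np.float64(0.093), 45]
[[0.0, -0.024, -0.009, -0.067, 0.0, 0.0], [0.0, -0.05, -0.015, -0.133, 0.0, 0.0], [0.001, -0.076, -0.019, -0.2, 0.0, 0.0], [0.001, -0.102, -0.02, -0.267, 0.0, 0.0], [0.001, -0.128, -0.018, -0.333, 0.0, 0.0]] # [np.float64(-0.039), 0, np.float64(0.119), 15]
```

Emit:
apply_moves:
  rows:
    - [-0.003,0.006,0.034,0,0,0]
    - [-0.003,-0.026,0.034,0,0,0]
    - [-0.003,-0.046,0.016,0,0,0]
    - [-0.003,-0.068,-0.001,0,0,0]
    - [-0.003,-0.091,-0.015,0,0,0]

```text
clock: 5.28
tcp_pos: [0.5446, 0.057, 0.0633]
orientation: [-2.353, 0.123, -0.052]
contact_force: [-0.6, -1.6, -0.2]
grip_width: -0.0003
gripper_force: 0.6
```

Emit:
apply_moves:
  rows:
    - [0,-0.024,-0.013,0,0,0]
    - [0,-0.049,-0.023,0,0,0]
    - [0,-0.075,-0.032,0,0,0]
    - [0,-0.102,-0.037,0,0,0]
    - [0,-0.129,-0.041,0,0,0]

```text
clock: 5.9
tcp_pos: [0.5462, 0.0731, 0.0932]
orientation: [-2.352, 0.123, -0.052]
contact_force: [0.6, -0.9, -0.2]
grip_width: -0.0
gripper_force: 0.3
```

```bash
python3 - <<'E'
from plan import *
P,M=now(); print(rack(P,M),r.get_obs()["joints"].round(2))
S=r.grab_frame("scene")
cv2.imwrite("pics/s2.png",cv2.resize(S["pixels"][150:300,250:450],None,fx=4,fy=4)[:,:,::-1])
g=lambda l:[bead(t,0,.02) for t in l]
calls((P,M),[g([46,52,58,64,70]),g([76,82,88,94])+[face(97,0)],[face(t,0) for t in (104,111,118,125,132)],[face(t,0) for t in (139,146,153,160,167)]])
E
```

```text
([-0.0559, 0.0014, 0.0932], 45.1) [ 0.47  0.63 -0.37  2.   -0.85  0.8  -0.83]
[[0.005, -0.019, -0.016, -0.068, 0.001, 0.002], [0.005, -0.044, -0.022, -0.134, 0.001, 0.002], [0.006, -0.07, -0.026, -0.201, 0.001, 0.002], [0.006, -0.097, -0.027, -0.268, 0.001, 0.002], [0.006, -0.123, -0.025, -0.334, 0.001, 0.002]] # [np.float64(-0.039), 0, np.float64(0.119), 15]
[[0.0, -0.025, -0.009, -0.067, 0.0, 0.0], [0.0, -0.05, -0.015, -0.134, 0.0, 0.0], [0.0, -0.079, -0.014, -0.167, 0.0, 0.0], [0.0, -0.11, -0.005, -0.167, 0.0, 0.0], [0.0, -0.126, -0.026, -0.167, 0.0, 0.0]] # [np.float64(-0.01), 0, np.float64(0.134), 0]
[[0.0, -0.031, 0.004, 0.0, 0.0, 0.0], [0.0, -0.061, 0.012, 0.0, 0.0, 0.0], [0.0, -0.09, 0.023, 0.0, 0.0, 0.0], [0.0, -0.118, 0.038, 0.0, 0.0, 0.0], [0.0, -0.143, 0.057, 0.0, 0.0, 0.0]] # [np.float64(0.026), 0, np.float64(0.12), 0]
[[0.0, -0.023, 0.021, 0.0, 0.0, 0.0], [0.0, -0.043, 0.045, 0.0, 0.0, 0.0], [0.0, -0.061, 0.071, 0.0, 0.0, 0.0], [-0.001, -0.075, 0.099, 0.0, 0.0, 0.0], [-0.001, -0.085, 0.128, 0.0, 0.0, 0.0]] # [np.float64(0.047), 0, np.float64(0.088), 0]
```

View pics/s2.png

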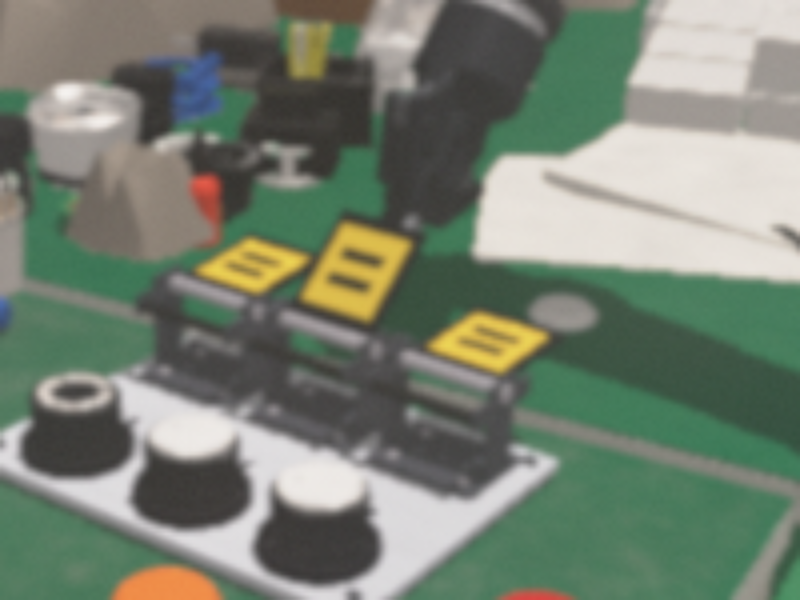

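The middle flag (360,270) is up about 40°, with the other two still flat. I continue over the top.

Emit:
apply_moves:
  rows:
    - [0,-0.019,-0.016,-0.067,0,0]
    - [0,-0.044,-0.022,-0.134,0,0]
    - [0,-0.07,-0.026,-0.2,0,0]
    - [0,-0.097,-0.027,-0.267,0,0]
    - [0,-0.123,-0.025,-0.333,0,0]

```text
clock: 6.58
tcp_pos: [0.5479, 0.0902, 0.1196]
orientation: [-2.877, 0.151, -0.021]
contact_force: [0.1, 0.1, -0.9]
grip_width: -0.0004
gripper_force: 0.3
```

Emit:
apply_moves:
  rows:
    - [0,-0.025,-0.009,-0.067,0,0]
    - [0,-0.05,-0.015,-0.134,0,0]
    - [0,-0.079,-0.014,-0.167,0,0]
    - [0,-0.11,-0.005,-0.167,0,0]
    - [0,-0.126,-0.026,-0.167,0,0]

```text
clock: 7.2
tcp_pos: [0.5502, 0.1187, 0.133]
orientation: [-3.135, 0.164, 0.002]
contact_force: [0.0, -0.6, 0.4]
grip_width: -0.0001
gripper_force: 0.0
```

Emit:
apply_moves:
  rows:
    - [0,-0.031,0.004,0,0,0]
    - [0,-0.061,0.012,0,0,0]
    - [0,-0.09,0.023,0,0,0]
    - [0,-0.118,0.038,0,0,0]
    - [0,-0.143,0.057,0,0,0]

```text
clock: 7.82
tcp_pos: [0.5547, 0.1546, 0.1189]
orientation: [-3.136, 0.164, -0.001]
contact_force: [-0.4, -1.1, 0.6]
grip_width: -0.0002
gripper_force: 0.2
```

```bash
python3 - <<'E'
from plan import *
P,M=now(); print(rack(P,M),r.get_obs()["joints"].round(2))
S=r.grab_frame("scene")
cv2.imwrite("pics/s3.png",cv2.resize(S["pixels"][150:300,250:450],None,fx=4,fy=4)[:,:,::-1])
f=[face(t,0) for t in (139,146,153,160,167,173,178)]
e=np.array(f[-1])
calls((P,M),[f[:5],[f[5],f[6],e-[0,0,.003,0],e-[0,0,.003,0],e-[0,0,.003,0]]])
E
```

```text
([0.0261, 0.0017, 0.1189], 0.1) [-0.44  0.45  0.08  1.9  -0.05  0.79 -2.01]
[[0.007, -0.023, 0.018, -0.001, 0.0, 0.002], [0.007, -0.043, 0.042, -0.001, 0.0, 0.002], [0.007, -0.06, 0.068, -0.001, 0.0, 0.002], [0.007, -0.074, 0.096, -0.001, 0.0, 0.002], [0.007, -0.084, 0.126, -0.001, 0.0, 0.002]] # [np.float64(0.047), 0, np.float64(0.088), 0]
[[0.0, -0.006, 0.026, 0.0, 0.0, 0.0], [0.0, -0.009, 0.048, 0.0, 0.0, 0.0], [0.0, -0.009, 0.06, 0.0, 0.0, 0.0], [0.0, -0.009, 0.06, 0.0, 0.0, 0.0], [0.0, -0.009, 0.06, 0.0, 0.0, 0.0]] # [np.float64(0.049), np.float64(0.0), np.float64(0.072), np.float64(0.0)]
```

View pics/s3.png

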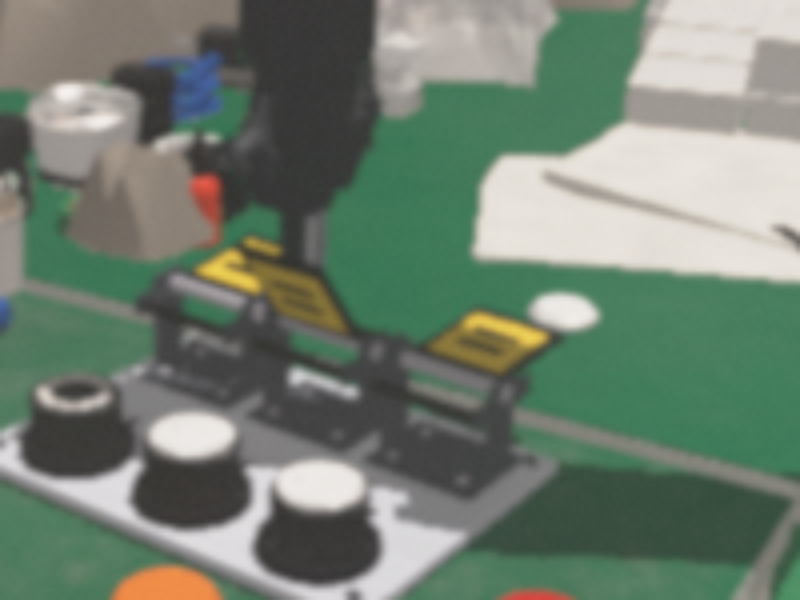

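The middle flag is past upright (300,295), leaning toward its unit. I press it down.

Emit:
apply_moves:
  rows:
    - [0.006,-0.023,0.018,0,0,0]
    - [0.006,-0.043,0.042,0,0,0]
    - [0.006,-0.06,0.068,0,0,0]
    - [0.006,-0.074,0.096,0,0,0]
    - [0.006,-0.084,0.126,0,0,0]

```text
clock: 8.5
tcp_pos: [0.5584, 0.1751, 0.0873]
orientation: [-3.136, 0.164, -0.001]
contact_force: [0.5, 1.0, 0.9]
grip_width: 0.0
gripper_force: 0.2
```

Emit:
apply_moves:
  rows:
    - [0,-0.006,0.026,0,0,0]
    - [0,-0.009,0.048,0,0,0]
    - [0,-0.009,0.06,0,0,0]
    - [0,-0.009,0.06,0,0,0]
    - [0,-0.009,0.06,0,0,0]

```text
clock: 9.12
tcp_pos: [0.5585, 0.177, 0.0733]
orientation: [-3.136, 0.165, -0.001]
contact_force: [-3.5, 0.7, 5.4]
grip_width: -0.0001
gripper_force: 2.7
```

```bash
python3 - <<'E'
from plan import *
P,M=now(); print(rack(P,M),r.get_obs()["contact_force"].round(1))
u=(.049,0,.17,0); a=(-.17,.088,.20,0);t=(-.2,.088,.2,45)
calls((P,M),[[u]*3+[a]*2,[a]*3])
E
```

```text
([0.0488, 0.0003, 0.0733], 0.1) [-3.5  0.7  5.4]
[[0.001, -0.002, -0.387, -0.001, 0.0, 0.002], [0.001, -0.002, -0.387, -0.001, 0.0, 0.002], [0.001, -0.002, -0.387, -0.001, 0.0, 0.002], [-0.353, 0.873, -0.508, -0.001, 0.0, 0.002], [-0.353, 0.873, -0.508, -0.001, 0.0, 0.002]] # [-0.17, 0.088, 0.2, 0]
[[0.0, 0.0, 0.0, 0.0, 0.0, 0.0], [0.0, 0.0, 0.0, 0.0, 0.0, 0.0], [0.0, 0.0, 0.0, 0.0, 0.0, 0.0]] # [-0.17, 0.088, 0.2, 0]
```

Emit:
apply_moves:
  rows:
    - [0,0,-0.387,0,0,0]
    - [0,0,-0.387,0,0,0]
    - [0,0,-0.387,0,0,0]
    - [-0.353,0.873,-0.5,0,0,0]
    - [-0.353,0.873,-0.5,0,0,0]

```text
clock: 9.75
tcp_pos: [0.4989, 0.066, 0.1831]
orientation: [-3.137, 0.163, 0.002]
contact_force: [2.0, -0.9, 0.9]
grip_width: -0.0001
gripper_force: 0.0
```

Emit:
apply_moves:
  rows:
    - [-0.2,0.5,0,0,0,0]
    - [-0.2,0.5,0,0,0,0]
    - [-0.2,0.5,0,0,0,0]

```text
clock: 10.12
tcp_pos: [0.4342, -0.0556, 0.183]
orientation: [-3.136, 0.175, 0.004]
contact_force: [0.6, 1.0, -0.7]
grip_width: 0.0001
gripper_force: 0.0
```

```bash
python3 - <<'E'
from plan import *
P,M=now(); print(rack(P,M),r.get_obs()["joints"].round(2))
t=(-.20,.088,.19,45)
calls((P,M),[[t]*5,[t]*3])
E
```

```text
([-0.1958, 0.0988, 0.183], 0.0) [-0.19  0.14  0.19  2.16 -0.04  0.85 -1.66]
[[0.043, 0.016, -0.028, 0.5, 0.0, -0.003], [0.043, 0.016, -0.028, 0.5, 0.0, -0.003], [0.043, 0.016, -0.028, 0.5, 0.0, -0.003], [0.043, 0.016, -0.028, 0.5, 0.0, -0.003], [0.043, 0.016, -0.028, 0.5, 0.0, -0.003]] # [-0.2, 0.088, 0.19, 45]
[[0.0, 0.0, 0.0, 0.0, 0.0, 0.0], [0.0, 0.0, 0.0, 0.0, 0.0, 0.0], [0.0, 0.0, 0.0, 0.0, 0.0, 0.0]] # [-0.2, 0.088, 0.19, 45]
```

Emit:
apply_moves:
  rows:
    - [0.043,0.016,-0.028,0.5,0,0]
    - [0.043,0.016,-0.028,0.5,0,0]
    - [0.043,0.016,-0.028,0.5,0,0]
    - [0.043,0.016,-0.028,0.5,0,0]
    - [0.043,0.016,-0.028,0.5,0,0]

```text
clock: 10.75
tcp_pos: [0.4475, -0.0583, 0.1892]
orientation: [-2.349, 0.129, -0.05]
contact_force: [-0.0, 0.2, 0.2]
grip_width: 0.0002
gripper_force: 0.0
```

Emit:
apply_moves:
  rows:
    - [0,0,0,0,0,0]
    - [0,0,0,0,0,0]

```text
clock: 11.0
tcp_pos: [0.4479, -0.056, 0.1909]
orientation: [-2.353, 0.121, -0.05]
contact_force: [0.0, 0.2, 0.2]
grip_width: -0.0001
gripper_force: 0.0
```

```bash
python3 - <<'E'
from plan import *
P,M=now(); print(rack(P,M),r.get_obs()["joints"].round(2))
y=.0875
b=(-.150,y,.115,45.); d=bead(0,y,.02,gap=.008)
st=(*(RW.T@(P-O)),45.)
g=lambda l:[bead(t,y,.02) for t in l]
calls((P,M),[lerp(st,b,4)+[b],lerp(b,d,4)+[d],g([0,5,10,15,20]),g([24,28,32,36,40])])
E
```

```text
([-0.1948, 0.0852, 0.1909], 45.0) [ 0.33  0.4   0.18  2.07 -0.84  1.22 -0.64]
[[-0.002, 0.022, 0.085, 0.0, 0.002, 0.002], [-0.004, 0.044, 0.171, 0.0, 0.002, 0.002], [-0.006, 0.066, 0.256, 0.0, 0.002, 0.002], [-0.008, 0.088, 0.341, 0.0, 0.002, 0.002], [-0.008, 0.088, 0.341, 0.0, 0.002, 0.002]] # [-0.15, 0.087, 0.115, 45.0]
[[0.0, 0.007, 0.103, 0.0, 0.0, 0.0], [0.0, 0.013, 0.206, 0.0, 0.0, 0.0], [0.0, 0.02, 0.309, 0.0, 0.0, 0.0], [-0.001, 0.027, 0.411, 0.0, 0.0, 0.0], [-0.001, 0.027, 0.411, 0.0, 0.0, 0.0]] # [np.float64(-0.082), 0.087, np.float64(0.038), 45]
[[0.0, -0.032, 0.0, 0.0, 0.0, 0.0], [0.001, -0.052, -0.018, 0.0, 0.0, 0.0], [0.001, -0.074, -0.035, 0.0, 0.0, 0.0], [0.001, -0.097, -0.049, 0.0, 0.0, 0.0], [0.001, -0.121, -0.062, 0.0, 0.0, 0.0]] # [np.float64(-0.072), 0.087, np.float64(0.07), 45]
[[0.0, -0.02, -0.008, 0.0, 0.0, 0.0], [0.0, -0.041, -0.015, 0.0, 0.0, 0.0], [0.0, -0.062, -0.021, 0.0, 0.0, 0.0], [0.0, -0.083, -0.025, 0.0, 0.0, 0.0], [0.0, -0.105, -0.028, 0.0, 0.0, 0.0]] # [np.float64(-0.058), 0.087, np.float64(0.093), 45]
```

Emit:
apply_moves:
  rows:
    - [-0.002,0.022,0.085,0,0,0]
    - [-0.004,0.044,0.171,0,0,0]
    - [-0.006,0.066,0.256,0,0,0]
    - [-0.008,0.088,0.341,0,0,0]
    - [-0.008,0.088,0.341,0,0,0]

```text
clock: 11.62
tcp_pos: [0.4499, -0.0101, 0.1152]
orientation: [-2.352, 0.119, -0.049]
contact_force: [-0.5, 0.5, -0.2]
grip_width: 0.0002
gripper_force: 0.0
```

Emit:
apply_moves:
  rows:
    - [0,0.007,0.103,0,0,0]
    - [0,0.013,0.206,0,0,0]
    - [0,0.02,0.309,0,0,0]
    - [0,0.027,0.411,0,0,0]
    - [0,0.027,0.411,0,0,0]

```text
clock: 12.25
tcp_pos: [0.4575, 0.0567, 0.0383]
orientation: [-2.352, 0.12, -0.05]
contact_force: [0.1, -0.6, -0.0]
grip_width: 0.0002
gripper_force: 0.0
```

```bash
python3 - <<'E'
from plan import *
P,M=now(); print(rack(P,M),r.get_obs()["joints"].round(2))
y=.0875
g=lambda l:[bead(t,y,.02) for t in l]
calls((P,M),[g([0,5,10,15,20]),g([24,28,32,36,40])])
S=r.grab_frame("scene")
cv2.imwrite("pics/s4.png",cv2.resize(S["pixels"][150:300,250:450],None,fx=4,fy=4)[:,:,::-1])
E
```

```text
([-0.0817, 0.0877, 0.0383], 45.1) [ 0.24  0.64  0.    2.2  -1.16  0.87 -0.39]
[[0.001, -0.029, 0.001, -0.001, 0.002, 0.002], [0.001, -0.049, -0.017, -0.001, 0.002, 0.002], [0.001, -0.071, -0.034, -0.001, 0.002, 0.002], [0.001, -0.094, -0.048, -0.001, 0.002, 0.002], [0.001, -0.118, -0.061, -0.001, 0.002, 0.002]] # [np.float64(-0.072), 0.087, np.float64(0.07), 45]
[[0.0, -0.02, -0.008, 0.0, 0.0, 0.0], [0.0, -0.041, -0.016, 0.0, 0.0, 0.0], [0.0, -0.062, -0.021, 0.0, 0.0, 0.0], [0.0, -0.083, -0.025, 0.0, 0.0, 0.0], [0.0, -0.105, -0.028, 0.0, 0.0, 0.0]] # [np.float64(-0.058), 0.087, np.float64(0.093), 45]
```

View pics/s4.png

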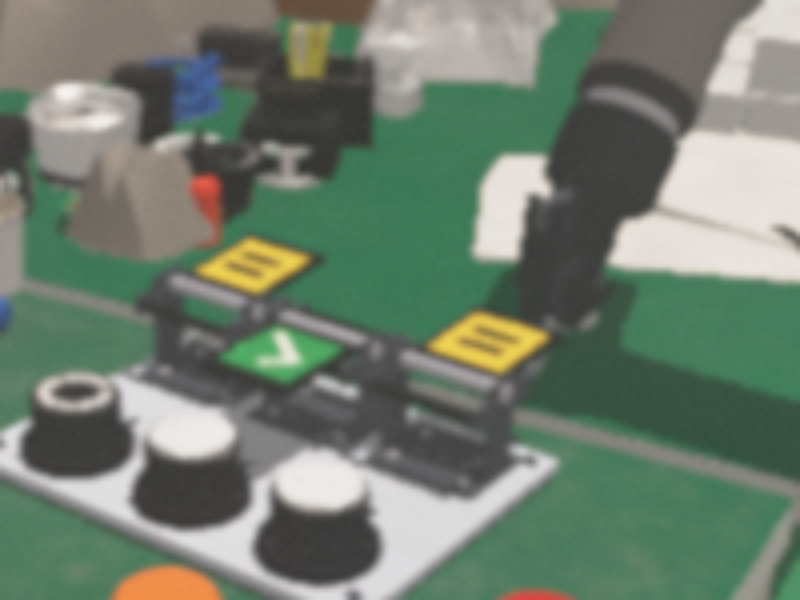

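The middle flag is green and flat (285,355), and the finger is under the near flag's edge. I lift it.

Emit:
apply_moves:
  rows:
    - [0,-0.029,0.001,0,0,0]
    - [0,-0.049,-0.017,0,0,0]
    - [0,-0.071,-0.034,0,0,0]
    - [0,-0.094,-0.048,0,0,0]
    - [0,-0.118,-0.061,0,0,0]

```text
clock: 12.92
tcp_pos: [0.4588, 0.0652, 0.0702]
orientation: [-2.353, 0.124, -0.053]
contact_force: [0.6, -1.6, -0.1]
grip_width: 0.0002
gripper_force: 0.6
```

Emit:
apply_moves:
  rows:
    - [0,-0.02,-0.008,0,0,0]
    - [0,-0.041,-0.016,0,0,0]
    - [0,-0.062,-0.021,0,0,0]
    - [0,-0.083,-0.025,0,0,0]
    - [0,-0.105,-0.028,0,0,0]

```text
clock: 13.55
tcp_pos: [0.46, 0.0793, 0.0935]
orientation: [-2.352, 0.123, -0.052]
contact_force: [0.0, -1.0, -0.4]
grip_width: 0.0
gripper_force: 0.4
```

```bash
python3 - <<'E'
from plan import *
P,M=now(); print(rack(P,M),r.get_obs()["joints"].round(2))
y=.0875
g=lambda l:[bead(t,y,.02) for t in l]
calls((P,M),[g([46,52,58,64,70]),g([76,82,88,94])+[face(97,y)],[face(t,y) for t in (104,111,118,125,132)]])
E
```

```text
([-0.0589, 0.0877, 0.0935], 45.1) [ 0.19  0.52  0.01  2.21 -1.12  0.91 -0.53]
[[0.001, -0.027, -0.007, -0.068, 0.001, 0.002], [0.001, -0.052, -0.013, -0.134, 0.001, 0.002], [0.001, -0.078, -0.017, -0.201, 0.001, 0.002], [0.001, -0.105, -0.018, -0.268, 0.001, 0.002], [0.001, -0.131, -0.016, -0.334, 0.001, 0.002]] # [np.float64(-0.039), 0.087, np.float64(0.119), 15]
[[0.0, -0.025, -0.009, -0.067, 0.0, 0.0], [0.0, -0.05, -0.015, -0.134, 0.0, 0.0], [0.0, -0.079, -0.014, -0.167, 0.0, 0.0], [0.0, -0.111, -0.005, -0.167, 0.0, 0.0], [0.0, -0.126, -0.026, -0.167, 0.0, 0.0]] # [np.float64(-0.01), 0.087, np.float64(0.134), 0]
[[0.0, -0.031, 0.004, 0.0, 0.0, 0.0], [0.0, -0.061, 0.012, 0.0, 0.0, 0.0], [0.0, -0.09, 0.024, 0.0, 0.0, 0.0], [0.0, -0.118, 0.039, 0.0, 0.0, 0.0], [0.0, -0.143, 0.057, 0.0, 0.0, 0.0]] # [np.float64(0.026), 0.087, np.float64(0.12), 0]
```

Emit:
apply_moves:
  rows:
    - [0,-0.027,-0.007,-0.067,0,0]
    - [0,-0.052,-0.013,-0.134,0,0]
    - [0,-0.078,-0.017,-0.2,0,0]
    - [0,-0.105,-0.018,-0.267,0,0]
    - [0,-0.131,-0.016,-0.333,0,0]

```text
clock: 14.18
tcp_pos: [0.4621, 0.0996, 0.1199]
orientation: [-2.877, 0.151, -0.022]
contact_force: [-0.5, -0.5, -0.4]
grip_width: 0.0001
gripper_force: 0.3
```

Emit:
apply_moves:
  rows:
    - [0,-0.025,-0.009,-0.067,0,0]
    - [0,-0.05,-0.015,-0.134,0,0]
    - [0,-0.079,-0.014,-0.167,0,0]
    - [0,-0.11,-0.005,-0.167,0,0]
    - [0,-0.126,-0.026,-0.167,0,0]

```text
clock: 14.8
tcp_pos: [0.4644, 0.128, 0.1334]
orientation: [-3.136, 0.164, 0.002]
contact_force: [0.8, 0.6, 0.4]
grip_width: -0.0002
gripper_force: 0.0
```

Emit:
apply_moves:
  rows:
    - [0,-0.031,0.004,0,0,0]
    - [0,-0.061,0.012,0,0,0]
    - [0,-0.09,0.024,0,0,0]
    - [0,-0.118,0.039,0,0,0]
    - [0,-0.143,0.057,0,0,0]

```text
clock: 15.42
tcp_pos: [0.4689, 0.1638, 0.1191]
orientation: [-3.136, 0.164, -0.001]
contact_force: [-0.8, -0.0, 1.2]
grip_width: 0.0001
gripper_force: 0.2
```

```bash
python3 - <<'E'
from plan import *
P,M=now(); print(rack(P,M),r.get_obs()["joints"].round(2))
y=.0875
f=[face(t,y) for t in (139,146,153,160,167,173,178)]
e=np.array(f[-1])-[0,0,.003,0]; u=e+[0,0,.1,0]
calls((P,M),[f[:5],[f[5],f[6],e,e,e],[u]*5])
E
```

```text
([0.026, 0.0879, 0.1191], 0.1) [-0.73  0.35  0.33  2.1  -0.17  0.72 -1.97]
[[0.002, -0.023, 0.019, -0.001, 0.0, 0.002], [0.002, -0.043, 0.043, -0.001, 0.0, 0.002], [0.002, -0.06, 0.069, -0.001, 0.0, 0.002], [0.002, -0.074, 0.097, -0.001, 0.0, 0.002], [0.002, -0.084, 0.126, -0.001, 0.0, 0.002]] # [np.float64(0.047), 0.087, np.float64(0.088), 0]
[[0.0, -0.006, 0.027, 0.0, 0.0, 0.0], [0.0, -0.009, 0.049, 0.0, 0.0, 0.0], [0.0, -0.009, 0.061, 0.0, 0.0, 0.0], [0.0, -0.009, 0.061, 0.0, 0.0, 0.0], [0.0, -0.009, 0.061, 0.0, 0.0, 0.0]] # [np.float64(0.049), np.float64(0.088), np.float64(0.072), np.float64(0.0)]
[[0.0, 0.0, -0.4, 0.0, 0.0, 0.0], [0.0, 0.0, -0.4, 0.0, 0.0, 0.0], [0.0, 0.0, -0.4, 0.0, 0.0, 0.0], [0.0, 0.0, -0.4, 0.0, 0.0, 0.0], [0.0, 0.0, -0.4, 0.0, 0.0, 0.0]] # [np.float64(0.049), np.float64(0.088), np.float64(0.172), np.float64(0.0)]
```

Emit:
apply_moves:
  rows:
    - [0,-0.023,0.019,0,0,0]
    - [0,-0.043,0.043,0,0,0]
    - [0,-0.06,0.069,0,0,0]
    - [0,-0.074,0.097,0,0,0]
    - [0,-0.084,0.126,0,0,0]

```text
clock: 16.05
tcp_pos: [0.4712, 0.1845, 0.0875]
orientation: [-3.136, 0.164, -0.001]
contact_force: [-0.3, 0.2, 1.6]
grip_width: -0.0001
gripper_force: 0.2
```

Emit:
apply_moves:
  rows:
    - [0,-0.006,0.027,0,0,0]
    - [0,-0.009,0.049,0,0,0]
    - [0,-0.009,0.061,0,0,0]
    - [0,-0.009,0.061,0,0,0]
    - [0,-0.009,0.061,0,0,0]

```text
clock: 16.68
tcp_pos: [0.4712, 0.1865, 0.0732]
orientation: [-3.136, 0.165, -0.0]
contact_force: [-2.4, -0.2, 6.7]
grip_width: 0.0001
gripper_force: 3.1
```

Emit:
apply_moves:
  rows:
    - [0,0,-0.2,0,0,0]
    - [0,0,-0.4,0,0,0]
    - [0,0,-0.4,0,0,0]
    - [0,0.6,-0.6,0,0,0]
    - [0,0.9,-0.6,0,0,0]

```text
clock: 17.3
tcp_pos: [0.4583, 0.0652, 0.2035]
orientation: [-3.136, 0.161, -0.001]
contact_force: [1.0, -0.6, 0.6]
grip_width: 0.0001
gripper_force: 0.0
```

Emit:
apply_moves:
  rows:
    - [0,0.4,0,0,0,0]
    - [0,0.4,0,0,0,0]
    - [0,0.4,0,0,0,0]

```text
clock: 17.68
tcp_pos: [0.447, -0.0363, 0.2028]
orientation: [-3.136, 0.174, 0.001]
contact_force: [-0.5, 0.2, 0.3]
grip_width: -0.0004
gripper_force: 0.0
```

```bash
python3 - <<'E'
from plan import *
S=r.grab_frame("scene")
cv2.imwrite("pics/s5.png",cv2.resize(S["pixels"][150:350,210:450],None,fx=3,fy=3)[:,:,::-1])
E
```

```text
(no output)
```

View pics/s5.png

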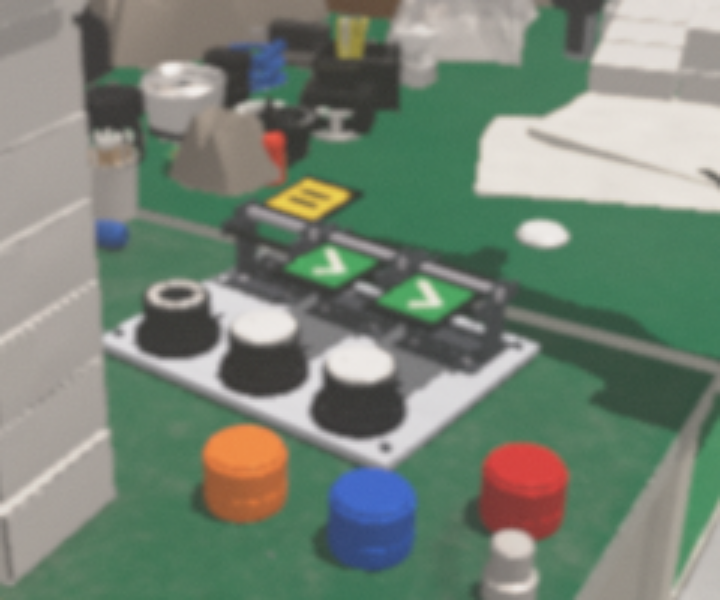

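The middle (330,265) and near (425,298) flags lie flat with green up. The far flag (312,200) is still yellow, and the units and bystanders are where they were. The arm is clear.

```bash
python3 -c "from bench import r; print(r.hand_in())"
```

```text
the job is handed in; nothing more can be done
None
```

I flipped the near and middle flags to green, left the far flag (open unit) yellow, and handed the job in; in the last picture nothing else had moved, and the hand-in reported no verdict.

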